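# Pack the heating fittings into the service caddy

### The arm

A 6-joint arm with a two-finger parallel gripper is mounted at the origin on the work surface. World frame = base frame: x ahead of the robot, y to its left, z up, the work surface at z = 0. Lengths are in m, angles in rad, forces in N, time in s.
With the tool pointing down it reaches from about 0.3 to 0.75 m from the base axis. Payload 8.5 kg.
Tool frame: the origin (TCP) lies at the very end of the fingers, on their centre line; the grasp point (between the pads) lies 19 mm behind it; z points along the fingers, y is the line along which they close (so a half turn about z gives the same grasp; the last joint's range is limited). The gripper opens to 85 mm and grips with 20 to 120 N. Pads are 22 mm wide; open, the fingers measure 114 mm over their backs; the gripper's body (76 mm by 85 mm) begins 54 mm behind the grasp point. The pads swing forward as they close: fully open they stand 13 mm farther back than shut.
Start: joints at [-0.215, 0.381, 1.297, -0, 1.464, -0.215], TCP at [0.55, 0, 0.231] pointing down, gripper open.
Joint ranges: [-3.11, 3.11], [-0.89, 2.33], [0.22, 2.48], [-1.42, 4.56], [0.17, 2.85], [-2.88, 2.88]. Speed limits (rad/s): [2.39, 2.39, 3.14, 3.14, 3.14, 3.14].

### API

Orientations are given as [roll, pitch, yaw] about the fixed x, y, z axes, in that order (R = Rz(yaw) Ry(pitch) Rx(roll)).
In Python, from plant import telemetry, vision, order gives the robot as it stands. The module is installed in compiled form; this text tells all that it offers.
- The arm moves only by the shell command python3 -m creep 'ROWS'. ROWS is JSON, one flat list of numbers, 5 for each row, row after row: the shift along the world's x, y, z in units of 50 mm (1.0 is 50 mm), then the turn about the world's z in units of 5 degrees (1.0 is 5 degrees), then the gripper's target within -1 to 1 (shut at 1, half-way at 0, fully open at -1). In form: [x, y, z, twist, jaw, x, y, z, twist, jaw, ...]. A call has 1 to 5 rows; each row shifts and turns the commanded pose from where the row before left it; what a row does not reach is not made up. A row lasts 1/10 s, in which the tool goes at most 50 mm and 8.59 degrees, less where a joint would pass 70% of its speed; a pose out of reach is approached as far as the arm can. A call is refused whole if a number of a shift passes 1 or a number of a turn 1, either way. A call with a gripper value outside its range is refused whole. The fingers move at their own pace and stop on an object; the grip force is fixed at half the most. Time passes only in rows, so rows that do not move let the fingers close. It gives the time, the measured TCP pose, the force, the opening and the grip force at its end, in the units of the state.
- telemetry.sense(): the state, without advancing time (a new reading comes with each control period).
- vision.get_image(name): name is "scene" or "side" or "wrist"; returns (picture, depth): 384x512x3 uint8, red, green, blue; 384x512 float32, m along the optical axis (not along the pixel's ray), 0 where there is no reading.
- vision.camera_model(name): a dict with "intrinsics" (3x3 intrinsics, pixels), "xyz" and "orientation" of the camera in the world. Camera axes: x right, y down, z forward; pixel columns grow to the right and rows downward; lengths in m; the calibration is good to about 2 mm. A picture is of the moment at which its call begins: read the wrist's pose just before it. camera_model takes no time and is no camera call; for the wrist camera it gives the pose at the moment of the call.
- order.close_job(): hands the job in; it is judged then, once.
The state is a dict: "time_s": time; "joint_positions": joint angles; "joint_vel": joint speeds; "effort": joint torques, N m; "eef_pos": TCP position; "tcp_rot": TCP orientation; "force": force on the tool from outside, world axes, zero at the start; "wrist_torque": the same for the moment, N m; "grip_width": finger opening in m; "grip_force": force on a finger pad.
Only numpy, scipy, OpenCV 4.12 (cv2) and the standard library are available. Lean on these libraries where they do the work, as an engineer would, in place of code of your own. Each camera call takes 0.05 s, during which the arm holds its last target. There are 200 camera calls.

### The job

Pack the caddy for the boiler repair: put the copper elbow in the red bin, the copper tee in the blue bin, the brass coupling in the yellow bin and the brass valve with the red handle in the green bin. Set each one down on the floor of its bin, lying flat the way up it was found, without dropping it in. Leave the white plastic elbow and tee where they lie.

Things in the scene. Friction and masses are not known exactly. Their poses are not given: they have to be found in the camera images.
- copper_elbow: Copper-coloured 90-degree elbow pipe fitting lying flat on a 3 mm mat, any turn, about 120 g. Tubes 30 mm in diameter, axes 15 mm above the underside, meeting at (x,y)=(-16,-16) mm; one leg runs along +x to x=36, the other along +y to y=36. The last 22 mm of each leg is a plain collar, good to grip, e.g. at (23,-16) closing along y. Origin: underside, middle of the L. z up.
- copper_tee: Copper-coloured tee pipe fitting lying flat on a 3 mm mat, any turn, about 150 g. Tubes 30 mm in diameter, axes 15 mm above the underside: run along x from -35 to 35 mm at y=-14, branch from its middle along +y to y=32. Grip the branch at (0,19), closing along x. Origin: underside, middle of the T. z up.
- brass_coupling: Brass-yellow compression coupling on its side on a 3 mm mat, any turn, 68 mm long along its x, about 160 g. A 16 mm long hexagonal nut at each end (32 mm high, 37 mm wide in y); between them a plain round waist 36 mm long, 28 mm in diameter, axis 16 mm above the underside. Grip the waist, closing along y. Origin: underside, below its centre. z up.
- brass_valve: Brass-yellow valve on a 3 mm mat, any turn, 66 mm long along its x, 45 mm high, about 220 g. Middle block 34 mm long, 30 wide in y, 1 to 31 above the underside, between hexagonal ends 37 wide. Red wing handle on top, 48 along x, 14 wide, 37 to 45 above the underside. Grip the block closing along y, fingers either side of the handle. Origin: underside, below its centre.
- plastic_elbow: White plastic 90-degree elbow pipe fitting lying flat on a 3 mm mat, any turn, about 60 g. Tubes 30 mm in diameter, axes 15 mm above the underside, meeting at (x,y)=(-16,-16) mm; one leg runs along +x to x=36, the other along +y to y=36. The last 22 mm of each leg is a plain collar, good to grip, e.g. at (23,-16) closing along y. Origin: underside, middle of the L. z up. Does not belong: stays.
- plastic_tee: White plastic tee pipe fitting lying flat on a 3 mm mat, any turn, about 80 g. Tubes 30 mm in diameter, axes 15 mm above the underside: run along x from -35 to 35 mm at y=-14, branch from its middle along +y to y=32. Grip the branch at (0,19), closing along x. Origin: underside, middle of the T. z up. Does not belong: stays. Fittings' origins are at least 100 mm apart.
- red_bin: Red open plastic bin, one of four sitting 2 x 2 in a low dark steel caddy; fixed. 108 x 108 mm outside, 100 x 100 inside, 32 high, floor 4 thick. Origin: centre of its underside (4 mm over the bench), sides along its x and y. All four have the same turn, 4 mm apart. For the copper elbow.
- blue_bin: Blue open plastic bin, one of four sitting 2 x 2 in a low dark steel caddy; fixed. 108 x 108 mm outside, 100 x 100 inside, 32 high, floor 4 thick. Origin: centre of its underside (4 mm over the bench), sides along its x and y. All four have the same turn, 4 mm apart. For the copper tee.
- yellow_bin: Yellow open plastic bin, one of four sitting 2 x 2 in a low dark steel caddy; fixed. 108 x 108 mm outside, 100 x 100 inside, 32 high, floor 4 thick. Origin: centre of its underside (4 mm over the bench), sides along its x and y. All four have the same turn, 4 mm apart. For the brass coupling.
- green_bin: Green open plastic bin, one of four sitting 2 x 2 in a low dark steel caddy; fixed. 108 x 108 mm outside, 100 x 100 inside, 32 high, floor 4 thick. Origin: centre of its underside (4 mm over the bench), sides along its x and y. All four have the same turn, 4 mm apart. For the brass valve. Other bench items stand only beyond x = 0.74 m, under 90 mm tall.
There are look-alikes about, which are no part of the job. There is more than one size of the yellow_bin; the one meant has the size given above.

How it is judged:
By the outcome, as a careful person would: the job done as asked, in the order asked, and still so for the second after the job is handed in, with the robot touching nothing.
It also fails if it takes over 104 s, if anything falls off the work surface, if the arm or the gripper's body presses on something with over 40 N, if the wrist force passes 120 N, or if a joint passes its speed limit or range.

## Working session

There is one attempt and no reset: what is moved stays moved. The work goes in short steps, Python scripts to look and compute and a shell command to move; the robot and the scene stay as the last step left them, time stands still between calls to the robot, and variables do not carry over. Pictures are saved under pics/ and viewed, at most 14 in all, crops included, and the job is handed in when it is done.

```bash
mkdir -p pics; cat > h.py <<'E'
import numpy as np,cv2
from scipy.spatial.transform import Rotation as R
from plant import telemetry,vision,order
def cam(n):
    m=vision.camera_model(n); o=np.array(m["orientation"],float)
    Rm=o if o.shape==(3,3) else R.from_euler('xyz',o).as_matrix()
    return np.array(m["intrinsics"]).reshape(3,3),np.array(m["xyz"]),Rm
def cloud(n):
    K,t,Rm=cam(n); im,d=vision.get_image(n)
    v,u=np.mgrid[0:d.shape[0],0:d.shape[1]]
    p=np.stack([(u-K[0,2])/K[0,0]*d,(v-K[1,2])/K[1,1]*d,d],-1)@Rm.T+t
    p[d==0]=np.nan
    return im,p
def save(n,im): cv2.imwrite('pics/'+n+'.png',im[...,::-1])
E
python3 - <<'E'
from h import *
print(vision.camera_model("scene"))
for n in("scene","side"):
    im,p=cloud(n); save(n+"0",im); np.savez(n+'0.npz',im=im,p=p)
print(telemetry.sense())
E
```

```text
{'intrinsics': array([[468.30114434,   0.        , 247.31564579],
       [  0.        , 468.30114434, 190.14661735],
       [  0.        ,   0.        ,   1.        ]]), 'xyz': array([1.09173023, 0.52174647, 0.67855225]), 'orientation': array([-2.23728495,  0.0209971 ,  2.21954263])}
{'time_s': 0.1, 'joint_positions': array([-2.15317611e-01,  3.81134645e-01,  1.29814959e+00, -1.95859993e-05,
        1.46360574e+00, -2.15262132e-01]), 'joint_vel': array([-0.00125925, -0.00277057, -0.00126574,  0.00014184, -0.00062202,
        0.00054919]), 'effort': array([ 3.76895419e-03, -4.49219084e+01, -2.31655884e+01, -2.33104493e-04,
        3.63802450e-03,  7.57992581e-06]), 'eef_pos': array([5.49741154e-01, 3.94572922e-05, 2.30782218e-01]), 'tcp_rot': array([-3.14032111e+00, -2.58092399e-04,  1.57074279e+00]), 'force': array([ 0.25915564,  0.26443998, -0.68323949]), 'wrist_torque': array([-0.06341393,  0.00167838,  0.05363916]), 'grip_force': 0.0, 'grip_width': 0.08556471594790155}
```

View pics/scene0.png

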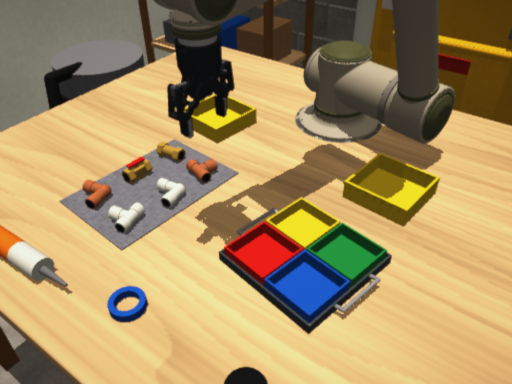

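The scene picture shows the mat (150,190) with a copper tee or elbow at (97,192) and (202,168), brass parts at (137,170) and (171,151), and white parts at (127,216) and (171,191). There are three yellow bins: (302,220) in the caddy, and loose ones at (225,118) and (390,187). Next I'll build a metric top view to get sizes and shapes.

```bash
python3 - <<'E'
from h import *
# ortho: x 0.2..0.8 down->, 800px wide for y
for n in("scene","side"):
    z=np.load(n+'0.npz');im=z['im'];p=z['p']
    s=1000
    O=np.zeros((600,800,3),np.uint8);H=np.full((600,800),-1.)
    q=p.reshape(-1,3);c=im.reshape(-1,3)
    ok=np.isfinite(q).all(1)&(q[:,2]<.09)&(q[:,2]>-.02)
    q=q[ok];c=c[ok]; o=np.argsort(q[:,2]);q=q[o];c=c[o]
    r=((.85-q[:,0])*s).astype(int);cc=((.4-q[:,1])*s).astype(int)
    for dr in(0,1,2):
      for dc in(0,1,2):
        a,b=r+dr-1,cc+dc-1;k=(a>=0)&(a<600)&(b>=0)&(b<800)
        O[a[k],b[k]]=c[k]
    save('top_'+n,O)
    hsv=cv2.cvtColor(im,cv2.COLOR_RGB2HSV)
    for nm,lo,hi in(("red",0,4),("yellow",24,32),("green",55,80),("blue",100,125)):
        m=((hsv[...,0]>=lo)&(hsv[...,0]<=hi)&(hsv[...,1]>190)&(hsv[...,2]>60)).astype(np.uint8)
        N,L,S,C=cv2.connectedComponentsWithStats(m)
        for i in range(1,N):
            if S[i,4]>600:
                w=p[(L==i)];w=w[np.isfinite(w).all(1)]
                t=w[w[:,2]>.033]
                if len(t)<20: continue
                rc=cv2.minAreaRect((t[:,:2]*1000).astype(np.float32))
                print(n,nm,C[i].round(),rc,np.percentile(w[:,2],[2,98]).round(3))
E
```

```text
scene red [261. 250.] ((572.0481567382812, 148.80801391601562), (109.50873565673828, 110.6951904296875), 80.26332092285156) [0.005 0.036]
scene yellow [221. 116.] ((371.3258972167969, -154.16122436523438), (552.5839233398438, 166.45321655273438), 29.70543670654297) [0.002 0.245]
scene yellow [400. 191.] ((235.452392578125, 263.035888671875), (153.8329315185547, 158.43125915527344), 84.65730285644531) [0.002 0.046]
scene yellow [303. 224.] ((462.84637451171875, 169.75311279296875), (109.8972396850586, 108.84736633300781), 79.56598663330078) [0.004 0.036]
scene green [346. 256.] ((512.0758056640625, 298.0152587890625), (78.05705261230469, 142.77740478515625), 34.0268440246582) [0.005 0.036]
scene blue [307. 284.] ((592.05810546875, 259.3901672363281), (109.16253662109375, 110.86168670654297), 79.52635955810547) [0.005 0.036]
side red [305. 157.] ((573.6719970703125, 143.98843383789062), (108.86759948730469, 107.37470245361328), 79.4303207397461) [0.003 0.036]
side yellow [179. 129.] ((239.176025390625, 259.4606018066406), (160.61111450195312, 153.123779296875), 84.66139221191406) [0.001 0.046]
side yellow [262. 153.] ((463.81500244140625, 165.38644409179688), (116.06856536865234, 107.8293228149414), 79.36873626708984) [0.004 0.037]
side yellow [150. 312.] ((214.44447326660156, -268.74560546875), (155.70571899414062, 153.8626251220703), 82.19883728027344) [0.002 0.046]
side green [266. 127.] ((482.8289489746094, 268.00390625), (89.22003173828125, 107.88435363769531), 78.2606201171875) [0.003 0.036]
side blue [309. 130.] ((575.1820068359375, 141.67706298828125), (326.3062744140625, 107.21805572509766), 80.6221923828125) [0.003 0.037]
```

View pics/top_scene.png

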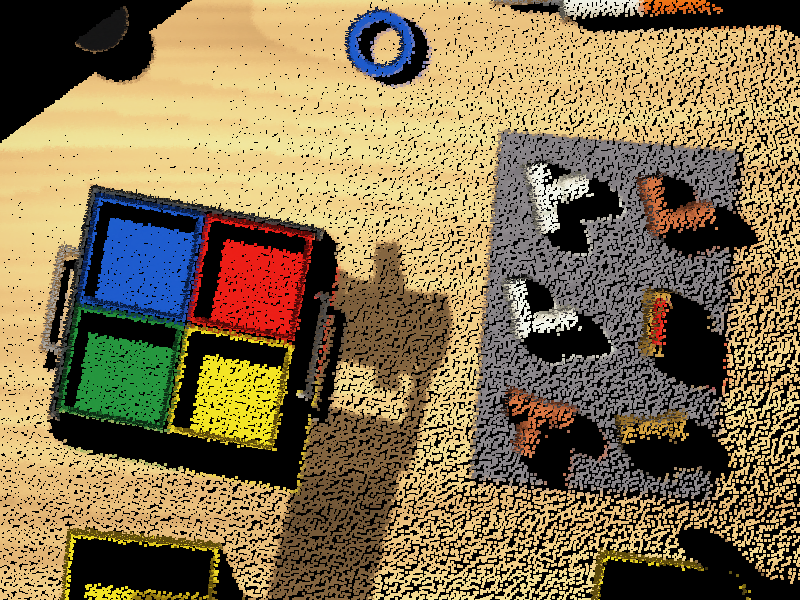

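View pics/top_side.png

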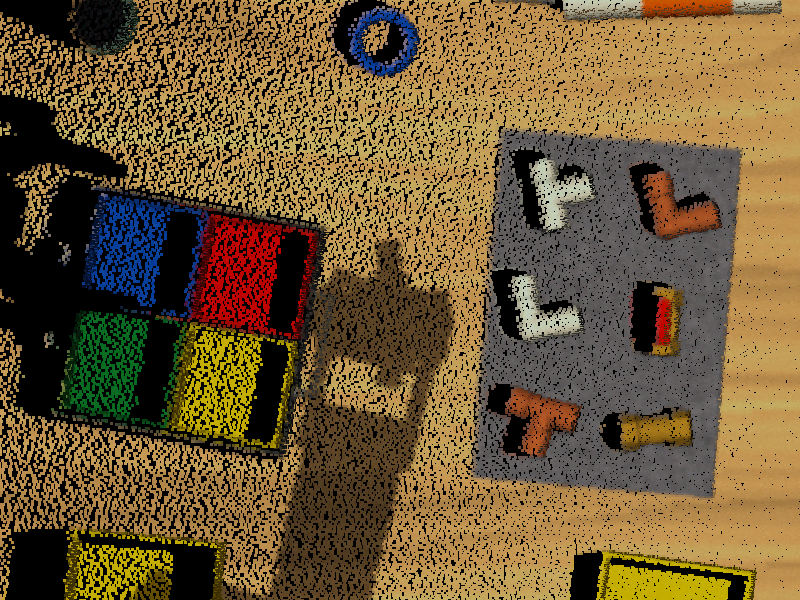

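The top view shows the elbow at top right (675,205), the tee at (540,420), the coupling at (650,428) and the valve at (660,322). The white elbow and tee, at (535,305) and (550,190), stay put.

The yellow bin candidates are scene pixels (302,220), (225,118) and (390,187). By measurement the loose ones are about 155 mm square and 46 mm high. The caddy one is 109 mm square and its rim is 36 mm up, as described, so it is the one meant. I'll fit the poses now and check the bin in a crop.

```bash
cat > fit.py <<'E'
from h import *
from scipy.optimize import least_squares
def cyl(q,a,d,L,r):
    # solid cylinder from a along d(unit) length L; signed distance
    w=q-a;s=w@d;rad=np.linalg.norm(w-s[:,None]*d,axis=1)
    e=np.stack([rad-r,np.abs(s-L/2)-L/2],1)
    return np.linalg.norm(np.maximum(e,0),axis=1)+np.minimum(e.max(1),0)
def box(q,c,h):
    e=np.abs(q-c)-h
    return np.linalg.norm(np.maximum(e,0),axis=1)+np.minimum(e.max(1),0)
X=np.array([1.,0,0]);Y=np.array([0,1.,0])
M={'elbow':lambda q:np.minimum(cyl(q,np.array([-31,-16,15.]),X,67,15),cyl(q,np.array([-16,-31,15.]),Y,67,15)),
'tee':lambda q:np.minimum(cyl(q,np.array([-35,-14,15.]),X,70,15),cyl(q,np.array([0,-14,15.]),Y,46,15)),
'coupling':lambda q:np.minimum(cyl(q,np.array([-34,0,16.]),X,68,14),np.minimum(cyl(q,np.array([-34,0,16.]),X,16,17),cyl(q,np.array([18,0,16.]),X,16,17))),
'valve':lambda q:np.minimum(np.minimum(box(q,np.array([0,0,16.]),np.array([17,15,15.])),box(q,np.array([0,0,41.]),np.array([24,7,4.]))),np.minimum(cyl(q,np.array([-33,0,16.]),X,16,17),cyl(q,np.array([17,0,16.]),X,16,17)))}
def fit(name,pts,z0,init):
    # pts m; z0 underside height mm; init x,y mm,yaw deg or list of yaws
    P=pts*1000
    best=None
    for yw in np.arange(-180,180,30) if init[2] is None else [init[2]]:
        def f(v):
            c,s=np.cos(np.radians(v[2])),np.sin(np.radians(v[2]))
            q=P-[v[0],v[1],z0+v[3]];q=np.stack([c*q[:,0]+s*q[:,1],-s*q[:,0]+c*q[:,1],q[:,2]],1)
            return M[name](q)
        r=least_squares(f,[init[0],init[1],yw,0],loss='soft_l1',f_scale=2,x_scale=[5,5,10,2])
        if best is None or r.cost<best.cost: best=r
    v=best.x.copy();v[2]=(v[2]+180)%360-180
    return v.round(1),round(float(np.mean(np.abs(best.fun))),2),len(P)
def pick(p,c,rad=52,zmin=.008,zmax=.06):
    q=p.reshape(-1,3);q=q[np.isfinite(q).all(1)]
    return q[(np.hypot(q[:,0]-c[0]/1000,q[:,1]-c[1]/1000)<rad/1000)&(q[:,2]>zmin)&(q[:,2]<zmax)]
E
python3 - <<'E'
from fit import *
I={'elbow':(648,-282),'tee':(432,-138),'coupling':(421,-252),'valve':(528,-258)}
for n in("scene","side"):
    p=np.load(n+'0.npz')['p']
    for k,c in I.items(): print(n,k,*fit(k,pick(p,c),3,(*c,None)))
im=np.load('scene0.npz')['im'];save('crop',cv2.resize(im[180:330,200:450],None,fx=3,fy=3))
E
```

```text
scene elbow [ 643.1 -277.   -75.7   -2.1] 1.37 523
scene tee [ 424.9 -135.6   73.2   -2. ] 1.32 458
scene coupling [ 418.5 -252.4  -84.9   -1.1] 1.12 333
scene valve [ 527.  -260.6   -3.4   -1.1] 1.09 471
side elbow [ 646.3 -277.7  -77.5   -2.2] 1.33 758
side tee [ 427.6 -138.2   73.2   -2. ] 1.23 627
side coupling [ 420.8 -255.7  -84.6   -0.9] 0.94 586
side valve [ 529.  -262.4  176.8   -0.8] 1.02 615
```

View pics/crop.png

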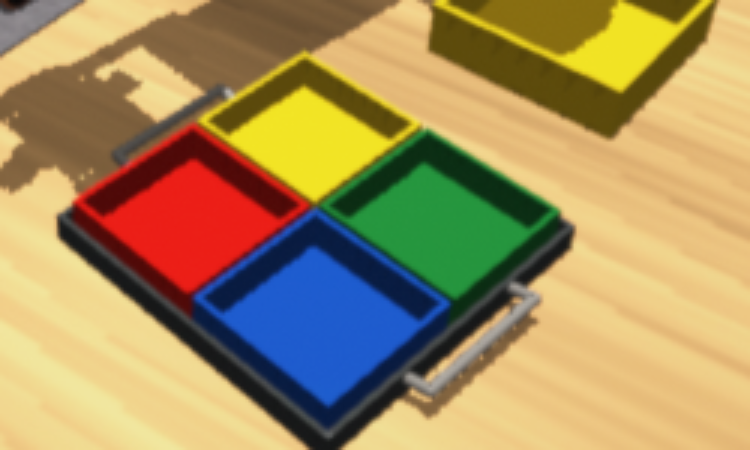

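The crop confirms it: the small yellow bin is the one touching red and green in the caddy, and the loose one behind it is much bigger. Now hovering over the elbow's leg.

```bash
python3 -m creep '[0.17,-0.6,0,0.27,-1, 0.17,-0.6,0,0.27,-1, 0.17,-0.6,0,0.27,-1, 0.17,-0.6,0,0.27,-1, 0.17,-0.6,0,0.27,-1]'; python3 -m creep '[0.17,-0.6,0,0.27,-1, 0.17,-0.6,0,0.27,-1, 0.17,-0.6,0,0.27,-1, 0.17,-0.6,0,0.27,-1, 0,0,0,0,-1]'
cat > look.py <<'E'
import sys
from fit import *
I={'elbow':(645,-278),'tee':(426,-137),'coupling':(420,-254),'valve':(528,-261)}
s=telemetry.sense();print(s['time_s'],s['eef_pos'].round(4),np.degrees(s['tcp_rot']).round(1),s['grip_width'].round(4))
im,p=cloud('wrist');save(sys.argv[1],im);np.savez(sys.argv[1]+'.npz',im=im,p=p)
for k in sys.argv[2:]: print(k,*fit(k,pick(p,I[k]),3,(*I[k],None)))
E
python3 look.py w1 elbow valve
```

```text
time_s: 0.6
eef_pos: [0.5925, -0.1512, 0.2309]
tcp_rot: [-3.141, -0.001, 1.69]
force: [0.5, 0.7, -0.5]
grip_width: 0.0852
grip_force: 0.0
time_s: 1.1
eef_pos: [0.6264, -0.2735, 0.2296]
tcp_rot: [-3.14, -0.001, 1.78]
force: [1.3, 0.4, -1.2]
grip_width: 0.0856
grip_force: 0.0Traceback (most recent call last):
  File "look.py", line 4, in <module>
    s=telemetry.sense();print(s['time_s'],s['eef_pos'].round(4),np.degrees(s['tcp_rot']).round(1),s['grip_width'].round(4))
                                                                                                  ^^^^^^^^^^^^^^^^^^^^^
AttributeError: 'float' object has no attribute 'round'
```

```bash
sed -i "s/,s\['grip_width'\].round(4)/,s['grip_width']/" look.py; python3 look.py w1 elbow valve
```

```text
1.1 [ 0.6264 -0.2735  0.2296] [-179.9   -0.   102. ] 0.08555513669401868
elbow [ 644.9 -277.1  -75.5   -2.4] 1.04 1879
valve [ 528.5 -261.1  177.1   -1.2] 0.62 1709
```

View pics/w1.png

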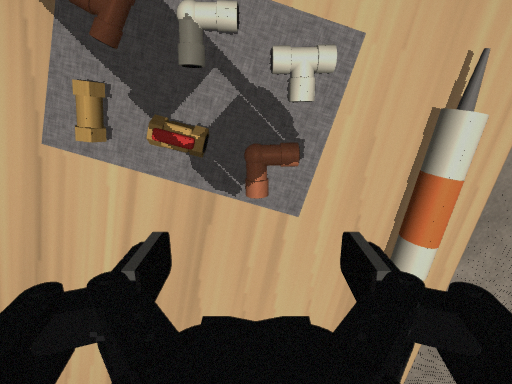

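The wrist view shows the copper elbow at (265,165), valve (178,136), coupling (90,110), with the fingers clear. Its fit agrees with the two-camera average. Descending on the elbow.

```bash
python3 -m creep '[0.17,-0.6,0,0.38,-1, 0,0,-0.7,0,-1, 0,0,-0.7,0,-1, 0,0,-0.7,0,-1, 0,0,-0.7,0,-1]'; python3 -m creep '[0,0,-0.7,0,-1, 0,0,-0.5,0,-1, 0,0,-0.4,0,-1, 0,0,-0.1,0,-1,0,0,0,0,-1]'
```

```text
time_s: 1.65
eef_pos: [0.6348, -0.2986, 0.0901]
tcp_rot: [-3.141, -0.0, 1.817]
force: [-0.2, -0.8, -0.2]
grip_width: 0.0853
grip_force: 0.0
time_s: 2.15
eef_pos: [0.6348, -0.2991, 0.0061]
tcp_rot: [-3.141, -0.001, 1.817]
force: [0.1, -0.8, 0.4]
grip_width: 0.0859
grip_force: 0.0
```

```bash
python3 -m creep '[0,-0.08,-0.04,0,-1, 0,0,0,0,0.6, 0,0,0,0,0.6, 0,0,0,0,0.6, 0,0,0,0,0.6]'; python3 -m creep '[0,0,0,0,0.6, 0,0,0,0,0.6, 0,0,0,0,0.6]'
```

```text
time_s: 2.65
eef_pos: [0.6351, -0.3041, 0.0047]
tcp_rot: [3.141, 0.0, 1.816]
force: [-0.6, 0.7, 21.9]
grip_width: 0.0283
grip_force: 52.4
time_s: 2.95
eef_pos: [0.6352, -0.3042, 0.0049]
tcp_rot: [3.141, 0.001, 1.816]
force: [-0.2, 1.6, 5.5]
grip_width: 0.0278
grip_force: 59.2
```

Gripped at 28 mm. Lifting, then heading part-way to the red bin for a look.

```bash
python3 -m creep '[0,0,0.3,0,0.6, 0,0,0.6,0,0.6, 0,0,0.7,0,0.6, 0,0,0.7,0,0.6, 0,0,0.7,0,0.6]'; python3 -m creep '[-0.15,0.6,0,-0.5,0.6, -0.15,0.6,0,-0.5,0.6, -0.15,0.6,0,-0.5,0.6, -0.15,0.6,0,-0.5,0.6, -0.15,0.6,0,-0.5,0.6]'; python3 -m creep '[-0.15,0.6,0,-0.5,0.6, -0.15,0.6,0,-0.5,0.6, -0.15,0.6,0,-0.5,0.6, -0.15,0.6,0,-0.5,0.6, 0,0,0,0,0.6]'
cat > bins.py <<'E'
import sys
from h import *
s=telemetry.sense();print(s['time_s'],s['eef_pos'].round(4),np.degrees(s['tcp_rot']).round(1),s['grip_width'])
im,p=cloud('wrist');save(sys.argv[1],im)
hsv=cv2.cvtColor(im,cv2.COLOR_RGB2HSV)
for nm,lo,hi in(("red",0,4),("yellow",24,32),("green",55,80),("blue",100,125)):
    m=((hsv[...,0]>=lo)&(hsv[...,0]<=hi)&(hsv[...,1]>150)&(hsv[...,2]>40)).astype(np.uint8)
    N,L,S,C=cv2.connectedComponentsWithStats(m)
    for i in range(1,N):
        if S[i,4]>1500:
            w=p[L==i];w=w[np.isfinite(w).all(1)];t=w[(w[:,2]>.03)&(w[:,2]<.042)]
            if len(t)>20: print(nm,C[i].round(),[np.round(a,1) for a in cv2.minAreaRect((t[:,:2]*1000).astype(np.float32))])
E
python3 bins.py b1
```

```text
time_s: 3.45
eef_pos: [0.6347, -0.3037, 0.1562]
tcp_rot: [-3.141, -0.0, 1.816]
force: [1.2, -0.3, -1.1]
grip_width: 0.0283
grip_force: 59.3
time_s: 3.95
eef_pos: [0.5968, -0.1527, 0.1548]
tcp_rot: [-3.141, -0.0, 1.596]
force: [0.3, 0.2, -1.7]
grip_width: 0.0279
grip_force: 59.4
time_s: 4.45
eef_pos: [0.5663, -0.0308, 0.1549]
tcp_rot: [-3.14, -0.001, 1.426]
force: [-0.1, 0.3, -1.3]
grip_width: 0.028
grip_force: 59.4
4.45 [ 0.5663 -0.0308  0.1549] [-179.9   -0.    81.7] 0.027997983360503565
red [232.  21.] [array([565.7, 107.2]), array([ 29. , 108.8]), np.float64(81.9)]
```

View pics/b1.png

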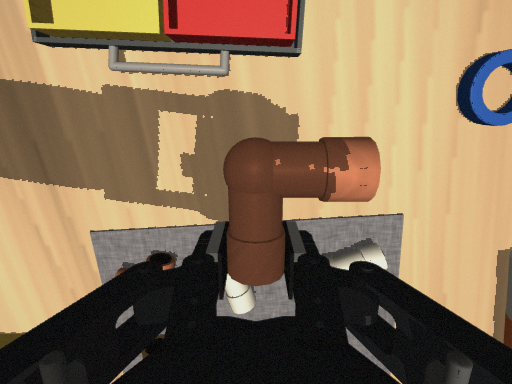

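The elbow is held level at (290,180), with the red and yellow bin edges in view at the top. I'll rise a little so the bin fit covers the whole red rim.

```bash
python3 -m creep '[-0.02,0.4,0.6,0,0.6, -0.02,0.4,0.6,0,0.6, -0.02,0.4,0.6,0,0.6, 0,0.2,0.2,0,0.6, 0,0,0,0,0.6]'; python3 bins.py b2
```

```text
time_s: 5.0
eef_pos: [0.5649, 0.0362, 0.2552]
tcp_rot: [3.139, 0.0, 1.424]
force: [-1.1, -0.3, -1.3]
grip_width: 0.0283
grip_force: 59.5
5.0 [0.5649 0.0362 0.2552] [179.9   0.   81.6] 0.028261365719687275
red [248.  64.] [array([573.3, 148.5]), array([108. , 108.1]), np.float64(79.5)]
```

```bash
python3 -m creep '[-0.02,0.5,0,-0.2,0.6, -0.02,0.5,0,-0.22,0.6, -0.02,0.5,0,0,0.6, -0.01,0.34,0,0,0.6, 0,0,0,0,0.6]'; python3 -m creep '[0,0,-0.6,0,0.6, 0,0,-0.7,0,0.6, 0,0,-0.7,0,0.6, 0,0,-0.7,0,0.6, 0,0,0,0,0.6]'
```

```text
time_s: 5.55
eef_pos: [0.5606, 0.1285, 0.2522]
tcp_rot: [-3.138, 0.001, 1.388]
force: [-0.0, -0.6, -1.5]
grip_width: 0.0283
grip_force: 59.5
time_s: 6.05
eef_pos: [0.5584, 0.1263, 0.1141]
tcp_rot: [-3.131, 0.003, 1.385]
force: [-0.1, -0.4, -0.8]
grip_width: 0.0279
grip_force: 59.5
```

```bash
python3 -m creep '[0.05,0.04,-0.4,0,0.6, 0,0,-0.5,0,0.6, 0,0,-0.5,0,0.6, 0,0,-0.4,0,0.6, 0,0,0,0,0.6]'
```

```text
time_s: 6.55
eef_pos: [0.5629, 0.1289, 0.0281]
tcp_rot: [-3.138, 0.001, 1.386]
force: [0.5, -0.4, -1.1]
grip_width: 0.0276
grip_force: 59.6
```

```bash
python3 -m creep '[0,0,0,0,0.6]'; python3 look.py e1
```

```text
time_s: 6.65
eef_pos: [0.5643, 0.1293, 0.0305]
tcp_rot: [3.14, -0.0, 1.386]
force: [0.2, -0.2, -1.4]
grip_width: 0.0282
grip_force: 59.6
6.65 [0.5643 0.1293 0.0305] [179.9  -0.   79.4] 0.028186458021882875
```

View pics/e1.png

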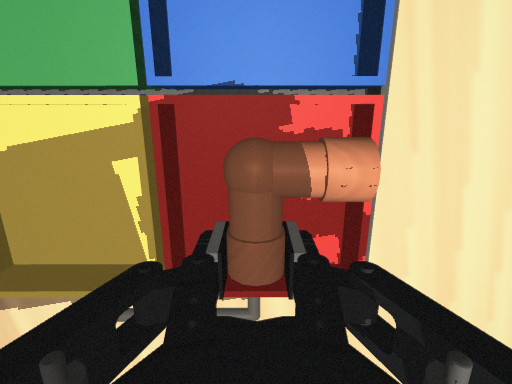

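The elbow sits inside the red bin, but its right leg (378,170) is close to the wall. I'll shift 3.5 mm in -x and lower gently.

```bash
python3 -m creep '[-0.07,0,0,0,0.6, 0,0,-0.2,0,0.6, 0,0,-0.1,0,0.6, 0,0,-0.04,0,0.6, 0,0,0,0,0.6]';python3 -m creep '[0,0,-0.03,0,0.6, 0,0,0,0,0.6]'
```

```text
time_s: 7.2
eef_pos: [0.5598, 0.13, 0.0119]
tcp_rot: [-3.141, 0.0, 1.387]
force: [0.3, 0.0, -0.9]
grip_width: 0.0281
grip_force: 59.6
time_s: 7.4
eef_pos: [0.56, 0.13, 0.0108]
tcp_rot: [-3.142, 0.0, 1.387]
force: [0.1, 0.7, -1.4]
grip_width: 0.0282
grip_force: 59.6
```

```bash
python3 -m creep '[0,0,-0.02,0,0.6, 0,0,0,0,0.6]';python3 -m creep '[0,0,-0.02,0,0.6, 0,0,0,0,0.6]'
```

```text
time_s: 7.6
eef_pos: [0.5601, 0.13, 0.01]
tcp_rot: [3.141, -0.0, 1.387]
force: [0.1, 0.2, -0.6]
grip_width: 0.0281
grip_force: 60.0
time_s: 7.8
eef_pos: [0.5602, 0.13, 0.0098]
tcp_rot: [3.141, -0.0, 1.387]
force: [-2.9, -1.1, 9.8]
grip_width: 0.0284
grip_force: 60.9
```

Contact at the expected height. Releasing to half-open and lifting.

```bash
python3 -m creep '[0,0,0,0,0.1, 0,0,0,0,0, 0,0,0,0,0, 0,0,0,0,0, 0,0,0.1,0,0]';python3 -m creep '[0,0,0.3,0,0, 0,0,0.5,0,0, 0,0,0.7,0,0, 0,0,0.7,0,0, 0,0,0.7,0,0]';python3 -m creep '[0,-0.6,0.3,0.6,-1, 0,-0.6,0.3,0.6,-1, 0,-0.6,0.3,0.6,-1, 0,0,0,0,-1]'; python3 look.py e2
```

```text
time_s: 8.3
eef_pos: [0.5596, 0.13, 0.0134]
tcp_rot: [-3.14, 0.0, 1.387]
force: [-0.1, -0.0, -0.3]
grip_width: 0.0428
grip_force: 0.0
time_s: 8.8
eef_pos: [0.5597, 0.13, 0.1606]
tcp_rot: [3.141, -0.0, 1.387]
force: [0.0, 0.3, 1.1]
grip_width: 0.0427
grip_force: 0.0
time_s: 9.2
eef_pos: [0.5608, 0.0371, 0.2061]
tcp_rot: [3.137, 0.001, 1.542]
force: [-0.8, 1.0, -0.7]
grip_width: 0.0851
grip_force: 0.0
9.2 [0.5608 0.0371 0.2061] [1.798e+02 1.000e-01 8.830e+01] 0.0851476113047715
```

View pics/e2.png

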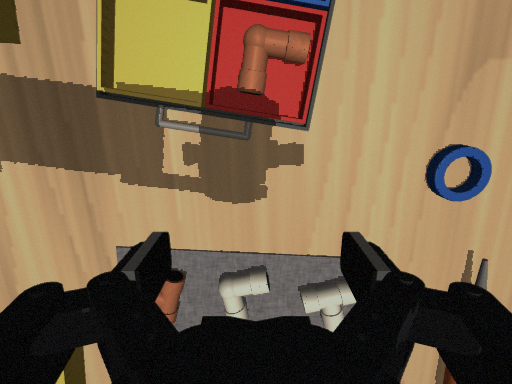

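The elbow lies flat in the red bin at (265,55). On to the tee: its fit puts the grip point at (408,-131) mm with a twist of about 75 degrees.

```bash
python3 -m creep '[-0.2,-0.22,0,1,-1, -0.2,-0.22,0,1,-1, -0.2,-0.22,0,1,-1, -0.2,-0.22,0,1,-1, -0.2,-0.22,0,1,-1]';python3 -m creep '[-0.2,-0.22,0,1,-1, -0.2,-0.22,0,1,-1, -0.2,-0.22,0,1,-1, -0.2,-0.22,0,1,-1, -0.2,-0.22,0,1,-1]';python3 -m creep '[-0.2,-0.22,0,1,-1, -0.2,-0.22,0,1,-1, -0.2,-0.22,0,1,-1, -0.2,-0.22,0,1,-1, -0.2,-0.22,0,1,-1]';python3 -m creep '[0,0,0,0,-1]'; python3 look.py t1 tee coupling
```

```text
time_s: 9.75
eef_pos: [0.5093, -0.0142, 0.2033]
tcp_rot: [-3.141, -0.001, 1.984]
force: [0.3, 0.4, 0.3]
grip_width: 0.0857
grip_force: 0.0
time_s: 10.25
eef_pos: [0.4594, -0.0693, 0.2033]
tcp_rot: [-3.141, -0.001, 2.42]
force: [-0.2, -0.0, -0.4]
grip_width: 0.0854
grip_force: 0.0
time_s: 10.75
eef_pos: [0.4095, -0.1243, 0.2034]
tcp_rot: [3.141, -0.001, 2.857]
force: [-1.2, -0.0, -0.7]
grip_width: 0.0854
grip_force: 0.0
time_s: 10.85
eef_pos: [0.4094, -0.1248, 0.2035]
tcp_rot: [3.141, -0.001, 2.852]
force: [0.1, 0.4, -0.3]
grip_width: 0.0853
grip_force: 0.0
10.85 [ 0.4094 -0.1248  0.2035] [ 1.800e+02 -1.000e-01  1.634e+02] 0.08531111272869811
tee [ 426.6 -136.5   73.2   -1.9] 0.79 2132
coupling [ 419.8 -253.5   95.5   -1.2] 0.58 1687
```

```bash
python3 -m creep '[-0.02,-0.12,0,0,-1, 0,0,-0.7,0,-1, 0,0,-0.7,0,-1, 0,0,-0.7,0,-1, 0,0,-0.7,0,-1]';python3 -m creep '[0,0,-0.6,0,-1, 0,0,-0.4,0,-1, 0,0,-0.15,0,-1, 0,0,0,0,-1]'
```

```text
time_s: 11.4
eef_pos: [0.4094, -0.1306, 0.0626]
tcp_rot: [-3.141, 0.001, 2.852]
force: [0.9, 0.1, -0.1]
grip_width: 0.0852
grip_force: 0.0
time_s: 11.8
eef_pos: [0.4091, -0.1307, 0.0058]
tcp_rot: [3.141, -0.001, 2.852]
force: [0.3, 0.5, 0.9]
grip_width: 0.0855
grip_force: 0.0
```

```bash
python3 -m creep '[0,0,0,0,0.6, 0,0,0,0,0.6, 0,0,0,0,0.6, 0,0,0,0,0.6, 0,0,0,0,0.6]';python3 -m creep '[0,0,0,0,0.6, 0,0,0,0,0.6]';python3 -m creep '[0,0,0.3,0,0.6, 0,0,0.6,0,0.6, 0,0,0.7,0,0.6, 0,0,0.7,0,0.6, 0,0,0.7,0,0.6]'
```

```text
time_s: 12.3
eef_pos: [0.4092, -0.1312, 0.0071]
tcp_rot: [-3.141, 0.001, 2.853]
force: [-0.8, 0.9, 9.0]
grip_width: 0.0283
grip_force: 58.4
time_s: 12.5
eef_pos: [0.4092, -0.1312, 0.0071]
tcp_rot: [-3.141, 0.001, 2.853]
force: [-1.6, 0.9, 9.5]
grip_width: 0.028
grip_force: 58.4
time_s: 13.0
eef_pos: [0.4085, -0.1307, 0.1579]
tcp_rot: [3.142, -0.0, 2.853]
force: [0.3, -0.2, -0.9]
grip_width: 0.0279
grip_force: 59.3
```

```bash
python3 -m creep '[0.24,0.56,0,0.09,0.6, 0.24,0.56,0,0.09,0.6, 0.24,0.56,0,0.09,0.6, 0.24,0.56,0,0.09,0.6, 0.24,0.56,0,0.09,0.6]'; python3 -m creep '[0.24,0.56,0,0.09,0.6, 0.24,0.56,0,0.09,0.6, 0.24,0.56,0,0.09,0.6, 0.24,0.56,0,0.09,0.6, 0.24,0.56,0,0.09,0.6]'; python3 -m creep '[0.24,0.56,0,0.09,0.6, 0.24,0.56,0,0.09,0.6, 0.24,0.56,0,0.09,0.6, 0.24,0.55,0,0.05,0.6, 0,0,0,0,0.6]'
```

```text
time_s: 13.5
eef_pos: [0.469, 0.0103, 0.1564]
tcp_rot: [-3.142, -0.0, 2.892]
force: [0.6, 0.6, -1.8]
grip_width: 0.0279
grip_force: 59.7
time_s: 14.0
eef_pos: [0.529, 0.1503, 0.1563]
tcp_rot: [-3.141, -0.0, 2.932]
force: [0.6, 0.4, -1.3]
grip_width: 0.0283
grip_force: 59.7
time_s: 14.5
eef_pos: [0.5772, 0.2632, 0.1557]
tcp_rot: [3.141, -0.0, 2.962]
force: [0.2, 0.6, -1.4]
grip_width: 0.0278
grip_force: 59.6
```

```bash
python3 -m creep '[0,-0.05,-0.5,0,0.6, 0,0,-0.5,0,0.6, 0,0,-0.5,0,0.6, 0,0,-0.5,0,0.6, 0,0,-0.3,0,0.6]'; python3 -m creep '[0,0,0,0,0.6,0,0,0,0,0.6]'
```

```text
time_s: 15.0
eef_pos: [0.5758, 0.2571, 0.0394]
tcp_rot: [-3.14, -0.003, 2.959]
force: [-0.1, 0.5, -1.2]
grip_width: 0.0278
grip_force: 59.7
time_s: 15.2
eef_pos: [0.5771, 0.2576, 0.0419]
tcp_rot: [-3.142, 0.0, 2.959]
force: [-0.1, 0.3, -1.3]
grip_width: 0.0278
grip_force: 59.7
```

```bash
python3 -m creep '[0,0.06,0,0,0.6, 0,0,-0.25,0,0.6, 0,0,-0.2,0,0.6, 0,0,-0.1,0,0.6, 0,0,0,0,0.6]'; python3 -m creep '[0,0,-0.03,0,0.6,0,0,0,0,0.6]'; python3 -m creep '[0,0,-0.02,0,0.6,0,0,0,0,0.6]'
```

```text
time_s: 15.7
eef_pos: [0.5766, 0.2609, 0.013]
tcp_rot: [-3.141, -0.001, 2.959]
force: [0.1, 0.5, -1.8]
grip_width: 0.028
grip_force: 59.8
time_s: 15.9
eef_pos: [0.5771, 0.261, 0.0124]
tcp_rot: [3.142, 0.0, 2.959]
force: [-0.6, -1.0, -0.5]
grip_width: 0.0276
grip_force: 59.9
time_s: 16.1
eef_pos: [0.5771, 0.261, 0.0122]
tcp_rot: [3.141, 0.001, 2.959]
force: [-3.3, -0.4, 5.4]
grip_width: 0.028
grip_force: 60.6
```

```bash
python3 -m creep '[0,0,0,0,0.1, 0,0,0,0,0, 0,0,0,0,0, 0,0,0,0,0, 0,0,0.1,0,0]';python3 -m creep '[0,0,0.3,0,0, 0,0,0.6,0,0, 0,0,0.8,0,0, 0,0,0.8,0,0, 0,0,0.8,0,0]'; python3 -m creep '[-0.21,-0.69,0,-1,-1, -0.21,-0.69,0,-1,-1, -0.21,-0.69,0,-1,-1, 0,0,0,0,-1]'; python3 look.py t2
```

```text
time_s: 16.6
eef_pos: [0.5766, 0.2609, 0.0158]
tcp_rot: [-3.141, -0.001, 2.959]
force: [-0.7, -0.2, 0.1]
grip_width: 0.0427
grip_force: 0.0
time_s: 17.1
eef_pos: [0.5767, 0.2609, 0.1834]
tcp_rot: [3.141, 0.0, 2.959]
force: [-1.0, -1.0, 0.5]
grip_width: 0.0425
grip_force: 0.0
time_s: 17.5
eef_pos: [0.5447, 0.1545, 0.182]
tcp_rot: [-3.141, 0.0, 2.692]
force: [0.5, 1.1, 0.3]
grip_width: 0.0854
grip_force: 0.0
17.5 [0.5447 0.1545 0.182 ] [-180.     0.   154.2] 0.08543354560839785
```

```bash
python3 -m creep '[-0.21,-0.69,0,-1,-1, -0.21,-0.69,0,-1,-1, -0.21,-0.69,0,-1,-1, -0.21,-0.69,0,-1,-1, -0.21,-0.69,0,-1,-1]';python3 -m creep '[-0.21,-0.69,0,-1,-1, -0.21,-0.69,0,-1,-1, -0.21,-0.69,0,-1,-1, -0.21,-0.69,0,-1,-1, -0.21,-0.69,0,-1,-1]';python3 -m creep '[-0.21,-0.6,0,-1,-1, -0.21,-0.6,0,-0.8,-1, 0,0,0,0,-1]'; python3 look.py c1 coupling valve
```

```text
time_s: 18.05
eef_pos: [0.493, -0.0155, 0.1816]
tcp_rot: [3.141, 0.0, 2.26]
force: [0.2, 0.5, -0.8]
grip_width: 0.0854
grip_force: 0.0
time_s: 18.55
eef_pos: [0.4407, -0.1884, 0.1817]
tcp_rot: [3.141, 0.0, 1.823]
force: [1.0, -0.4, -0.3]
grip_width: 0.0853
grip_force: 0.0
time_s: 18.85
eef_pos: [0.4194, -0.2501, 0.1814]
tcp_rot: [3.141, 0.001, 1.664]
force: [0.1, 0.3, -0.6]
grip_width: 0.0849
grip_force: 0.0
18.85 [ 0.4194 -0.2501  0.1814] [1.80e+02 1.00e-01 9.53e+01] 0.08487552791221578
coupling [ 420.  -253.6   95.4   -1.1] 0.58 1948
valve [ 528.1 -261.1   -2.8   -1.1] 0.58 2090
```

```bash
python3 - <<'E'
from h import *
im,p=cloud('scene');save('s2',cv2.resize(im[180:330,200:450],None,fx=3,fy=3))
E
```

```text
(no output)
```

View pics/s2.png

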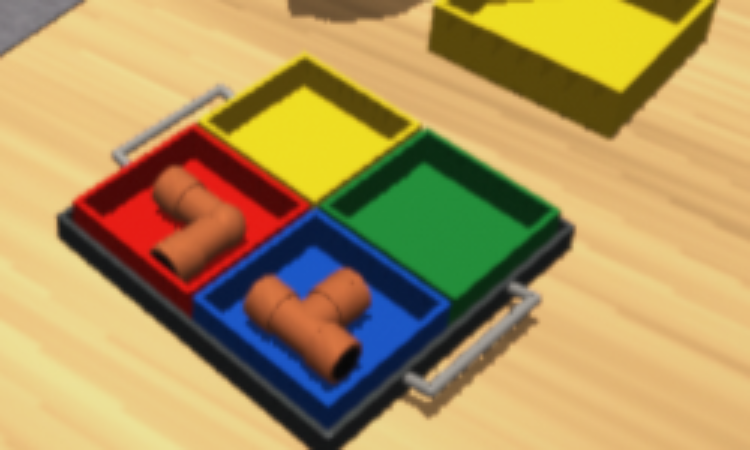

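The elbow lies flat in the red bin (200,225) and the tee flat in the blue bin (305,320). Coupling next.

```bash
python3 -m creep '[0.01,-0.07,-0.3,0,-1, 0,0,-0.6,0,-1, 0,0,-0.7,0,-1, 0,0,-0.7,0,-1, 0,0,-0.6,0,-1]';python3 -m creep '[0,0,-0.35,0,-1, 0,0,-0.2,0,-1, 0,0,0,0,-1]'
```

```text
time_s: 19.45
eef_pos: [0.4206, -0.2493, 0.035]
tcp_rot: [-3.142, -0.0, 1.671]
force: [-0.0, -0.6, -0.4]
grip_width: 0.0857
grip_force: 0.0
time_s: 19.75
eef_pos: [0.4202, -0.2499, 0.0082]
tcp_rot: [-3.141, -0.001, 1.67]
force: [0.6, -0.0, -0.9]
grip_width: 0.0857
grip_force: 0.0
```

```bash
python3 -m creep '[0,-0.07,-0.02,0,-1, 0,0,0,0,0.6, 0,0,0,0,0.6, 0,0,0,0,0.6, 0,0,0,0,0.6]';python3 -m creep '[0,0,0,0,0.6, 0,0,0,0,0.6, 0,0,0,0,0.6]';python3 -m creep '[0,0,0.3,0,0.6, 0,0,0.6,0,0.6, 0,0,0.7,0,0.6, 0,0,0.7,0,0.6, 0,0,0.7,0,0.6]'
```

```text
time_s: 20.25
eef_pos: [0.42, -0.2546, 0.0081]
tcp_rot: [3.141, 0.0, 1.668]
force: [-7.3, -1.0, 4.6]
grip_width: 0.0279
grip_force: 3.0
time_s: 20.55
eef_pos: [0.4201, -0.2546, 0.0084]
tcp_rot: [3.141, 0.001, 1.668]
force: [-0.6, 0.6, 6.3]
grip_width: 0.0261
grip_force: 58.7
time_s: 21.05
eef_pos: [0.4196, -0.2542, 0.1592]
tcp_rot: [-3.141, -0.0, 1.668]
force: [0.6, -0.9, -1.8]
grip_width: 0.026
grip_force: 59.3
```

```bash
python3 -m creep '[0.06,0.6,0,-0.23,0.6, 0.06,0.6,0,-0.23,0.6, 0.06,0.6,0,-0.23,0.6, 0.06,0.6,0,-0.23,0.6, 0.06,0.6,0,-0.23,0.6]';python3 -m creep '[0.06,0.6,0,-0.23,0.6, 0.06,0.6,0,-0.23,0.6, 0.06,0.6,0,-0.23,0.6, 0.06,0.6,0,-0.23,0.6, 0.06,0.6,0,-0.23,0.6]';python3 -m creep '[0.07,0.6,0,-0.23,0.6, 0.07,0.6,0,-0.23,0.6, 0.07,0.6,0,-0.23,0.6, 0.06,0.64,0,-0.23,0.6, 0,0,0,0,0.6]'
```

```text
time_s: 21.55
eef_pos: [0.4347, -0.1032, 0.1578]
tcp_rot: [-3.141, -0.0, 1.566]
force: [0.2, 0.2, -2.0]
grip_width: 0.026
grip_force: 59.3
time_s: 22.05
eef_pos: [0.4497, 0.0468, 0.1578]
tcp_rot: [-3.141, -0.0, 1.466]
force: [-0.2, 0.7, -1.9]
grip_width: 0.0258
grip_force: 59.3
time_s: 22.55
eef_pos: [0.4631, 0.1702, 0.1576]
tcp_rot: [-3.141, -0.001, 1.389]
force: [0.1, -0.5, -1.6]
grip_width: 0.0257
grip_force: 59.3
```

```bash
python3 -m creep '[0,0,-0.5,0,0.6, 0,0,-0.5,0,0.6, 0,0,-0.5,0,0.6, 0,0,-0.5,0,0.6, 0,0,-0.3,0,0.6]'; python3 -m creep '[0,0,0,0,0.6,0,0,0,0,0.6]'
```

```text
time_s: 23.05
eef_pos: [0.4626, 0.1669, 0.0412]
tcp_rot: [-3.139, 0.001, 1.386]
force: [-0.7, -0.3, -1.2]
grip_width: 0.0262
grip_force: 59.3
time_s: 23.25
eef_pos: [0.4637, 0.1672, 0.0432]
tcp_rot: [3.142, 0.0, 1.386]
force: [0.6, 0.7, -1.6]
grip_width: 0.026
grip_force: 59.4
```

```bash
python3 -m creep '[0,0,-0.3,0,0.6, 0,0,-0.2,0,0.6, 0,0,-0.08,0,0.6, 0,0,0,0,0.6]'; python3 -m creep '[0,0,-0.02,0,0.6,0,0,0,0,0.6]'; python3 -m creep '[0,0,-0.02,0,0.6,0,0,0,0,0.6]'
```

```text
time_s: 23.65
eef_pos: [0.4636, 0.1675, 0.0139]
tcp_rot: [-3.142, 0.0, 1.387]
force: [-0.3, 0.1, -1.5]
grip_width: 0.0259
grip_force: 59.5
time_s: 23.85
eef_pos: [0.4638, 0.1675, 0.0134]
tcp_rot: [3.14, -0.0, 1.387]
force: [-0.0, 0.1, 1.8]
grip_width: 0.0262
grip_force: 59.8
time_s: 24.05
eef_pos: [0.4638, 0.1675, 0.0133]
tcp_rot: [3.14, -0.0, 1.387]
force: [-3.8, -1.3, 16.6]
grip_width: 0.0257
grip_force: 61.3
```

```bash
python3 -m creep '[0,0,0,0,0.1, 0,0,0,0,0, 0,0,0,0,0, 0,0,0,0,0, 0,0,0.1,0,0]';python3 -m creep '[0,0,0.3,0,0, 0,0,0.6,0,0, 0,0,0.8,0,0, 0,0,0.8,0,0, 0,0,0.8,0,0]'; python3 -m creep '[0.08,-0.5,0,-1,-1, 0.08,-0.5,0,-1,-1, 0.08,-0.5,0,-1,-1, 0.08,-0.5,0,-1,-1, 0.08,-0.5,0,-1,-1]';python3 -m creep '[0.08,-0.5,0,-1,-1, 0.08,-0.5,0,-1,-1, 0.08,-0.5,0,-1,-1, 0.08,-0.5,0,-1,-1, 0.08,-0.5,0,-1,-1]'; python3 -m creep '[0.08,-0.5,0,-1,-1, 0.08,-0.5,0,-1,-1, 0.08,-0.5,0,-1,-1, 0.08,-0.5,0,-1,-1, 0.08,-0.5,0,-1,-1]'; python3 -m creep '[0.08,-0.5,0,-1,-1, 0,-0.55,0,-0.5,-1, 0,0,0,0,-1]'; python3 look.py v1 valve
```

```text
time_s: 24.55
eef_pos: [0.4631, 0.1675, 0.0165]
tcp_rot: [-3.14, 0.0, 1.387]
force: [0.6, 0.1, 1.0]
grip_width: 0.0426
grip_force: 0.0
time_s: 25.05
eef_pos: [0.463, 0.1675, 0.1838]
tcp_rot: [3.142, -0.0, 1.387]
force: [1.6, -0.6, -0.6]
grip_width: 0.0428
grip_force: 0.0
time_s: 25.55
eef_pos: [0.4834, 0.0415, 0.1822]
tcp_rot: [3.141, -0.0, 0.947]
force: [0.6, -0.2, -0.9]
grip_width: 0.0855
grip_force: 0.0
time_s: 26.05
eef_pos: [0.5034, -0.0835, 0.1821]
tcp_rot: [3.142, -0.0, 0.51]
force: [0.1, -0.2, 0.2]
grip_width: 0.0855
grip_force: 0.0
time_s: 26.55
eef_pos: [0.5234, -0.2085, 0.1821]
tcp_rot: [-3.142, 0.0, 0.074]
force: [0.5, 0.3, 0.2]
grip_width: 0.0857
grip_force: 0.0
time_s: 26.85
eef_pos: [0.5272, -0.2627, 0.1816]
tcp_rot: [3.141, 0.0, -0.057]
force: [0.2, 1.5, -0.2]
grip_width: 0.0854
grip_force: 0.0
26.85 [ 0.5272 -0.2627  0.1816] [180.    0.   -3.3] 0.08539603091118232
valve [ 528.5 -261.2  177.3   -1.2] 0.62 2007
```

```bash
python3 - <<'E'
from h import *
im,p=cloud('scene');save('s3',cv2.resize(im[180:330,200:450],None,fx=3,fy=3))
E
```

```text
(no output)
```

View pics/s3.png

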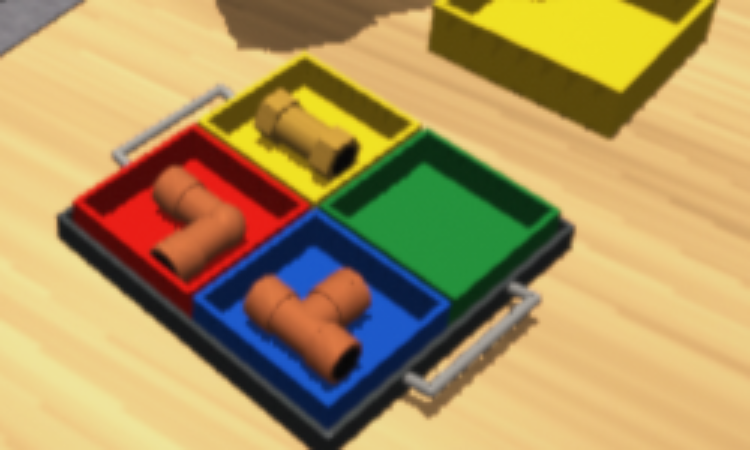

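View pics/v1.png

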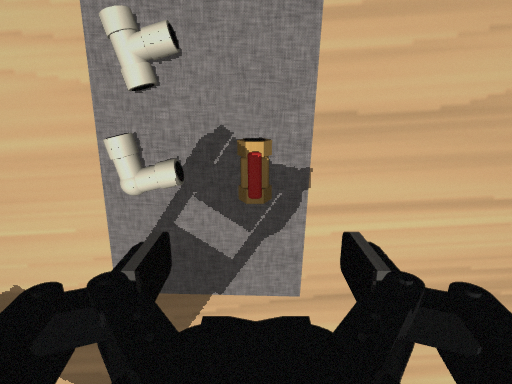

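The coupling lies flat in the yellow bin (305,135). The wrist view shows the valve at (255,172), centred ahead of the fingers, with the white parts clear to the left. Descending on the valve.

```bash
python3 -m creep '[0.02,0.03,-0.3,0,-1, 0,0,-0.6,0,-1, 0,0,-0.7,0,-1, 0,0,-0.7,0,-1, 0,0,-0.6,0,-1]';python3 -m creep '[0,0,-0.35,0,-1, 0,0,-0.2,0,-1, 0,0,0,0,-1]'
```

```text
time_s: 27.45
eef_pos: [0.5282, -0.2569, 0.0356]
tcp_rot: [-3.141, 0.001, -0.051]
force: [0.2, 0.2, 0.1]
grip_width: 0.0851
grip_force: 0.0
time_s: 27.75
eef_pos: [0.5282, -0.2575, 0.0087]
tcp_rot: [-3.14, 0.002, -0.052]
force: [-0.1, 0.2, 0.6]
grip_width: 0.085
grip_force: 0.0
```

```bash
python3 -m creep '[0,-0.07,-0.02,0,-1, 0,0,0,0,0.6, 0,0,0,0,0.6, 0,0,0,0,0.6, 0,0,0,0,0.6]';python3 -m creep '[0,0,0,0,0.6, 0,0,0,0,0.6, 0,0,0,0,0.6]';python3 -m creep '[0,0,0.3,0,0.6, 0,0,0.6,0,0.6, 0,0,0.7,0,0.6, 0,0,0.7,0,0.6, 0,0,0.7,0,0.6]'
```

```text
time_s: 28.25
eef_pos: [0.5286, -0.2621, 0.0088]
tcp_rot: [3.141, -0.001, -0.053]
force: [-6.5, 2.9, 13.5]
grip_width: 0.0292
grip_force: 58.3
time_s: 28.55
eef_pos: [0.5287, -0.2621, 0.0089]
tcp_rot: [3.141, -0.001, -0.053]
force: [-0.5, 1.0, 6.1]
grip_width: 0.0288
grip_force: 60.3
time_s: 29.05
eef_pos: [0.5281, -0.2617, 0.1592]
tcp_rot: [-3.141, 0.001, -0.053]
force: [0.0, 0.1, -2.4]
grip_width: 0.0289
grip_force: 59.4
```

```bash
python3 -m creep '[-0.05,0.6,0,-0.1,0.6, -0.05,0.6,0,-0.1,0.6, -0.05,0.6,0,-0.1,0.6, -0.05,0.6,0,-0.1,0.6, -0.05,0.6,0,-0.1,0.6]';python3 -m creep '[-0.05,0.6,0,-0.1,0.6, -0.05,0.6,0,-0.1,0.6, -0.05,0.6,0,-0.1,0.6, -0.05,0.6,0,-0.1,0.6, -0.05,0.6,0,-0.1,0.6]';python3 -m creep '[-0.05,0.6,0,-0.1,0.6, -0.05,0.6,0,-0.1,0.6, -0.05,0.6,0,-0.1,0.6, -0.05,0.6,0,-0.1,0.6, -0.05,0.6,0,-0.1,0.6]';python3 -m creep '[-0.05,0.6,0,0,0.6, -0.05,0.6,0,0,0.6, -0.05,0.5,0,0,0.6, 0,0,0,0,0.6]'
```

```text
time_s: 29.55
eef_pos: [0.5154, -0.1107, 0.1579]
tcp_rot: [-3.141, 0.001, -0.097]
force: [0.6, -0.3, -2.5]
grip_width: 0.0289
grip_force: 59.5
time_s: 30.05
eef_pos: [0.5029, 0.0392, 0.1579]
tcp_rot: [-3.142, 0.001, -0.141]
force: [-0.8, 0.9, -1.9]
grip_width: 0.029
grip_force: 59.5
time_s: 30.55
eef_pos: [0.4904, 0.1892, 0.1579]
tcp_rot: [3.141, 0.001, -0.185]
force: [0.8, -0.5, -1.8]
grip_width: 0.0289
grip_force: 59.5
time_s: 30.95
eef_pos: [0.4826, 0.2753, 0.1577]
tcp_rot: [-3.141, 0.001, -0.181]
force: [-0.2, -1.0, -1.8]
grip_width: 0.0289
grip_force: 59.7
```

```bash
python3 -m creep '[0.02,0.08,-0.5,0,0.6, 0,0,-0.5,0,0.6, 0,0,-0.5,0,0.6, 0,0,-0.5,0,0.6, 0,0,-0.3,0,0.6]'; python3 -m creep '[0,0,0,0,0.6,0,0,0,0,0.6]'
```

```text
time_s: 31.45
eef_pos: [0.4836, 0.276, 0.0412]
tcp_rot: [3.14, 0.003, -0.185]
force: [0.0, 0.6, -2.0]
grip_width: 0.0287
grip_force: 59.7
time_s: 31.65
eef_pos: [0.4847, 0.2766, 0.0436]
tcp_rot: [3.141, 0.0, -0.185]
force: [-0.4, 1.2, -1.7]
grip_width: 0.0291
grip_force: 59.6
```

```bash
python3 -m creep '[-0.03,0,-0.3,0,0.6, 0,0,-0.2,0,0.6, 0,0,-0.07,0,0.6, 0,0,0,0,0.6]'; python3 -m creep '[0,0,-0.02,0,0.6,0,0,0,0,0.6]'; python3 -m creep '[0,0,-0.02,0,0.6,0,0,0,0,0.6]'
```

```text
time_s: 32.05
eef_pos: [0.483, 0.2769, 0.0148]
tcp_rot: [3.141, 0.0, -0.184]
force: [0.4, 0.2, -1.9]
grip_width: 0.0291
grip_force: 59.7
time_s: 32.25
eef_pos: [0.4832, 0.2771, 0.0142]
tcp_rot: [-3.141, -0.001, -0.184]
force: [-0.2, 0.1, -1.9]
grip_width: 0.0288
grip_force: 59.7
time_s: 32.45
eef_pos: [0.4833, 0.2771, 0.0139]
tcp_rot: [-3.141, -0.001, -0.184]
force: [-1.2, -1.2, 5.3]
grip_width: 0.0292
grip_force: 60.7
```

Contact at the expected height. Releasing, clearing and checking the result.

```bash
python3 -m creep '[0,0,0,0,0.1, 0,0,0,0,0, 0,0,0,0,0, 0,0,0,0,0, 0,0,0.1,0,0]';python3 -m creep '[0,0,0.3,0,0, 0,0,0.6,0,0, 0,0,0.8,0,0, 0,0,0.8,0,0, 0,0,0.8,0,0]'; python3 -m creep '[0,-0.6,0,0,0, 0,-0.6,0,0,0, 0,-0.6,0,0,0, 0,-0.6,0,0,0, 0,-0.6,0,0,0]'; python3 -m creep '[0,-0.6,0,0,0, 0,-0.6,0,0,0, 0,-0.6,0,0,0, 0,0,0,0,0, 0,0,0,0,0]'; python3 - <<'E'
from h import *
im,p=cloud('scene');save('s4',cv2.resize(im[120:340,50:450],None,fx=2,fy=2))
E
```

```text
time_s: 32.95
eef_pos: [0.4827, 0.2769, 0.0175]
tcp_rot: [3.141, 0.001, -0.184]
force: [-0.2, -0.1, -0.8]
grip_width: 0.0427
grip_force: 0.0
time_s: 33.45
eef_pos: [0.4827, 0.2769, 0.1849]
tcp_rot: [-3.141, -0.0, -0.184]
force: [0.2, 0.4, -0.9]
grip_width: 0.0423
grip_force: 0.0
time_s: 33.95
eef_pos: [0.4827, 0.1259, 0.1832]
tcp_rot: [-3.142, -0.0, -0.184]
force: [0.2, -0.3, 0.1]
grip_width: 0.0426
grip_force: 0.0
time_s: 34.45
eef_pos: [0.4829, 0.0368, 0.1831]
tcp_rot: [-3.141, -0.0, -0.185]
force: [0.6, 0.4, -0.5]
grip_width: 0.0424
grip_force: 0.0
```

View pics/s4.png

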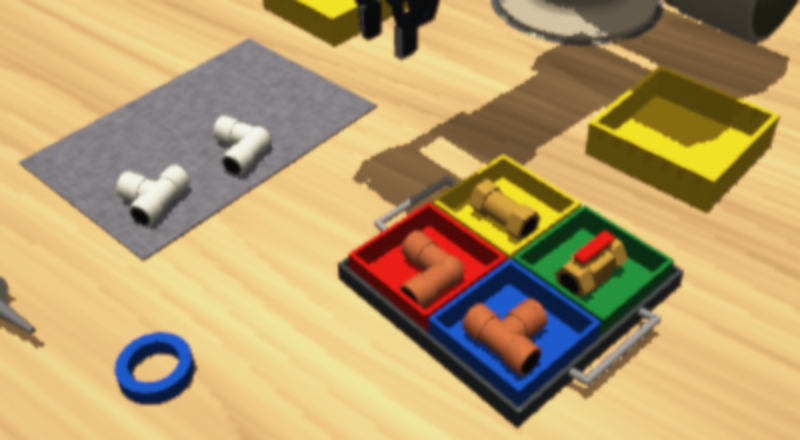

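All four fittings lie flat in their bins: elbow (432,270), tee (505,335), coupling (503,207) and valve (593,262). The white parts at (152,193) and (243,145) are still where they lay.

```bash
python3 -c "from plant import order; print(order.close_job())"
```

```text
the job is handed in; nothing more can be done
None
```

The caddy is packed and handed in: copper elbow in red, copper tee in blue, brass coupling in yellow and brass valve in green, all set down flat, with the white plastic parts left where they lay, in about 35 s of the 104 s allowed.

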